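# Darken and open a double-latched UV exposure unit

### The arm

A 7-joint arm with a two-finger parallel gripper is mounted at the origin on a cart in front of the work surface, level with it; the furniture and walls round the work are solid. World frame = base frame: x ahead of the robot, y to its left, z up, the work surface at z = 0. Lengths are in m, angles in rad, forces in N, time in s.
With the tool pointing down it reaches from about 0.4 to 0.875 m from the base axis. Payload 19.3 kg.
Tool frame: the origin (TCP) lies at the very end of the fingers, on their centre line; the grasp point (between the pads) lies 19 mm behind it; z points along the fingers, y is the direction in which the jaws open and shut (so a half turn about z gives the same grasp; the last joint's range is limited). The gripper opens to 85 mm and grips with 20 to 120 N. Pads are 22 mm wide; open, the fingers measure 114 mm over their backs; the gripper's body (76 mm by 85 mm) begins 54 mm behind the grasp point. The pads swing forward as they close: fully open they stand 13 mm farther back than shut.
Start: joints at [-1.335, 0.521, -0.036, 1.599, 0.021, 1.021, -0.113], TCP at [0.188, 0.596, 0.231] pointing down, gripper open.
Joint ranges: [-2.91, 2.91], [-0.3, 2.13], [-1.5, 1.42], [0.17, 2.43], [-1.26, 4.41], [0.16, 1.93], [-2.52, 2.52]. Speed limits (rad/s): [1.89, 1.89, 2.39, 2.39, 3.01, 3.01, 3.01].

### API

Orientations are given as [roll, pitch, yaw] about the fixed x, y, z axes, in that order (R = Rz(yaw) Ry(pitch) Rx(roll)).
In Python, from workcell import bot, grab_frame, calibration, workorder gives the robot as it stands.
- The arm moves only by the tool move_arm, never from a script. Its arguments are lists of equal length, an entry for each row: "jaw": the closure in counts, from 0 (fully open) to 255 (shut); "dp": the shift along the tool's x, y, z in units of 800 mm (1.0 is 800 mm), a list of three; "rotation": the turn, a rotation vector about the tool's x, y, z in units of pi rad (1.0 is pi rad), a list of three. In form: {"jaw": [jaw, ...], "dp": [[dx, dy, dz], ...], "rotation": [[rx, ry, rz], ...]}. A call has 1 to 10 rows; each row shifts and turns the commanded pose from where the row before left it, along the tool's axes as they then stand; what a row does not reach is not made up. A row lasts 1/8 s, in which the tool goes at most 62.5 mm and 10.7 degrees, less where a joint would pass 70% of its speed; a pose out of reach is approached as far as the arm can. A call with a number of a shift or a turn outside -1 to 1 is refused whole. A call with a gripper value outside its range is refused whole. The fingers move at their own pace and stop on an object; "squeeze" is the grip in N (left out, the last holds). Time passes only in rows, so rows that do not move let the fingers close. It gives the time, the measured TCP pose, the force and the opening at its end, in the units of the state.
- bot.observe(): the state, without advancing time (a new reading comes with each control period).
- grab_frame(name): name is "side" or "top"; returns the picture (420x560x3 uint8, blue, green, red); there is no depth.
- calibration(name): a dict with "camera_matrix" (3x3 intrinsics, pixels), "T" (4x4, takes a point from camera to world coordinates). Camera axes: x right, y down, z forward; pixel columns grow to the right and rows downward; lengths in m; the calibration is good to about 2 mm. A picture is of the moment at which its call begins. calibration takes no time and is no camera call.
- workorder.job_done(): hands the job in, once; it reports no verdict.
The state is a dict: "clock": time; "qpos": joint angles; "qd": joint speeds; "joint_efforts": joint torques, N m; "position": TCP position; "tool_rot": TCP orientation; "force": force on the tool from outside, world axes, zero at the start; "moment": the same for the moment, N m; "grip_width": finger opening in m.
Only numpy, scipy, OpenCV 4.12 (cv2) and the standard library are available. Lean on these libraries where they do the work, as an engineer would, in place of code of your own. Each camera call takes 0.05 s, during which the arm holds its last target. There are 200 camera calls.

### The job

Open the small UV exposure unit for the next screen. First roll its lamp wheel all the way down to off, so that no UV light gets out; then turn the lever on the lid to undo the main latch, lift the lid's front edge a little until the safety catch stops it, feel for that catch behind the lid's apron, push it aside and swing the lid right back so that it stays wide open. Leave the lamps off and do not shift the ink jars or the squeegee.

Things in the scene. Friction and masses are not known exactly. Their poses are not given: they have to be found in the camera images.
- exposure_unit: Grey sheet-metal box, fixed on the table. Origin: on the table below the middle of the lid; own x points from the front (robot's side) to the back, y left, z up. Lid and case: x -124 to +90 mm, y -120 to +120 mm, top of the shut lid 105 mm up. At its right a control pod: y -182 to -123 mm, x -90 to +90 mm, flat top 88 mm up. The case's front wall is at x -90 mm.
- wheel_top (a point): Topmost point of the black ribbed lamp wheel, fixed to the pod: unit x -20, y -152, 96 mm up. The wheel (50 mm across, 9 mm wide, axis along the unit's y) stands 8 mm out of a slot in the pod's top.
- lamp_wheel (a joint): Lamp level wheel: 0 rad = off, at its stop; 2.2 rad = brightest. Rolling the top of the wheel towards the front (unit's -x) lowers the value. Radius 25 mm, so 25 mm of rim is 1 rad; stays where it is left; about 1 N at the rim turns it.
- latch_tip (a point): Top of the free end of the black latch lever (turns with it). The lever is 11 mm wide, from 7 to 18 mm above the lid's top; its pivot, an upright pin, is at unit x -56, y 0 when the lid is shut, 47 mm from this point.
- lid_latch (a joint): Quarter-turn lever of the main latch on top of the lid: 0 locked (lever points to the front), 1.57 rad fully open (lever points left); seen from above it swings clockwise, front to left. The tongue clears the rim from about 1.0 rad. Stays where it is left; 2 N at the tip turn it.
- lid_edge (a point): Middle of the underside of the lid's front edge; moves with the lid. Shut: unit x -122.5, y 0, 59 mm up. The lid overhangs the front wall and slopes down at 45 degrees to an apron, a 3 mm sheet, 16 mm deep, with a rolled edge, 120 mm to either side of here. Below the edge is free space: a fingertip leaning 30 to 45 degrees forward reaches 10 to 15 mm behind it and lifts the lid.
- lid_hinge (a point): Middle of the lid's hinge line, fixed to the case: unit x +90, y 0, 60 mm up; the line runs along the unit's y. The lid's edge is 212 mm from it.
- lid (a joint): Lid angle: 0 shut, 1.62 rad its stop just past upright. Friction hinge: stays where left; about 7 N straight up at the edge lift it. Main latch open, it lifts 0.11 rad (24 mm at the edge) and meets the catch; now a finger under the edge, slid along it, meets the tab. The tab gives only to the left (+y), 4 to 6 mm (2 to 6 N, then a firm stop), and springs back: hold it over while lifting past 0.19 rad.
- catch_row (a point): Middle of the strip on the case that bears the sprung safety catch, behind the apron: unit x -112, y 0, 70 mm up. The catch sits up to 40 mm left or right of here, different each time and not measured. Its upright steel tab: 3 mm thick (y), unit x -117 to -108, 52 to 77 mm up; out of reach while the lid is shut. Its arm and nose reach 22 mm to the right of the tab, at x -105 to -89.
- ink_jar_red: Bystander: white ink jar with a red lid, 67 mm across, 62 mm tall; origin under its centre.
- ink_jar_jet: Bystander: white ink jar with a black lid, 67 mm across, 68 mm tall; origin under its centre.
- squeegee_a: Bystander: wooden squeegee lying on the table, 165 x 110 x 31 mm; origin under its centre.

How it is judged:
On the way, in this order (a step that is already met when the one before it is completed fails the run):
1. the lamp wheel is rolled down to off while the lid is still shut (value of joint lamp_wheel below 0.12 rad and value of joint lid below 0.03 rad), for 0.2 s.
2. the main latch lever is turned open (value of joint lid_latch above 1.2 rad), for 0.2 s.
3. the lid is lifted to the safety catch (value of joint lid above 0.06 rad), for 0.2 s.
4. the safety catch is pushed aside and the lid is past it (value of joint lid above 0.2 rad), for 0.1 s.
At the end, for the whole second after the job is handed in: The lid stands open by more than 1.3 rad (75 degrees) and is at rest, and the lamp wheel is still at off (below 0.15 rad) (value of joint lid above 1.3 rad and velocity of joint lid between -0.05 and 0.05 rad/s and value of joint lamp_wheel below 0.15 rad); the robot touches nothing.
It fails at once if an ink jar or the squeegee is shifted by more than 30 mm (distance of any of ink_jar_red, ink_jar_jet, squeegee_a from where it was at the start of the episode above 0.03 m).
It also fails if it takes over 61 s, if anything falls off the work surface, if the arm or the gripper's body presses on something with over 40 N, if the wrist force passes 120 N, or if a joint passes its speed limit or range.

## Working session

There is one attempt and no reset: what is moved stays moved. The work goes in short steps, Python scripts to look and compute and a tool call to move; the robot and the scene stay as the last step left them, time stands still between calls to the robot, and variables do not carry over. Pictures are saved under pics/ and viewed, about 8 in all and at most 12, crops included, and the job is handed in when it is done.

Besides the shell and the picture viewer there is one more tool, called after "Request:" as name(argument=value, ...), one argument or row to a line, values as JSON. move_arm: Moves the arm, as the interface text tells. Shifts and turns lie within -1 to 1; 1 stands for 800 mm of shift or pi rad of turn. Its arguments: {"type":"object","properties":{"jaw":{"type":"array","items":{"type":"number"}},"dp":{"type":"array","items":{"type":"array","items":{"type":"number","minimum":-1,"maximum":1}}},"rotation":{"type":"array","items":{"type":"array","items":{"type":"number","minimum":-1,"maximum":1}}},"squeeze":{"type":"number"}},"required":["jaw","dp","rotation"]}

```bash
mkdir -p pics; ls; python3 - <<'E'
from workcell import bot, grab_frame, calibration
import cv2
print(bot.observe())
for n in("side","top"):
    im=grab_frame(n); cv2.imwrite(f"pics/{n}0.png",im); c=calibration(n); print(n,c["camera_matrix"],c["T"])
E
```

```text
pics
{'clock': 0.0, 'qpos': array([-1.33521093,  0.52200036, -0.03635093,  1.59997284,  0.02120658,
        1.02111462, -0.11279265]), 'qd': array([ 0.00035766,  0.00084249,  0.00041532, -0.00154221,  0.0008709 ,
       -0.00024701,  0.00131944]), 'joint_efforts': array([-3.54304193e-04, -9.27092099e+01,  1.97929122e+00, -3.69960880e+01,
        1.77728443e-02,  7.52110442e-03,  8.10458090e-06]), 'position': array([0.18807647, 0.59568915, 0.23074658]), 'tool_rot': array([-3.14048511e+00,  7.29850283e-05,  2.83582787e+00]), 'force': array([ 0.00494516,  0.45125315, -0.4366178 ]), 'moment': array([ 0.00084973, -0.00865013,  0.0082343 ]), 'grip_width': 0.08558417782801137}
side [[524.55088807   0.         274.8924533 ]
 [  0.         524.55088807 208.29983336]
 [  0.           0.           1.        ]] [[-0.99168208 -0.0987578   0.0825442   0.46172888]
 [-0.12668416  0.63553748 -0.76160569  1.08326316]
 [ 0.02275457 -0.76572776 -0.64276218  1.07337032]
 [ 0.          0.          0.          1.        ]]
top [[482.53564968   0.         277.72857361]
 [  0.         482.53564968 209.54024891]
 [  0.           0.           1.        ]] [[-0.02246414 -0.98333475  0.180411    0.33054857]
 [-0.99971864  0.02346947  0.00343953 -0.05889935]
 [-0.00761636 -0.18028298 -0.9835853   1.38065479]
 [ 0.          0.          0.          1.        ]]
```

View pics/top0.png

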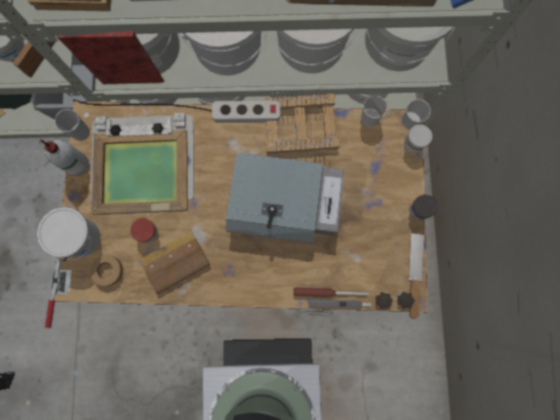

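View pics/side0.png

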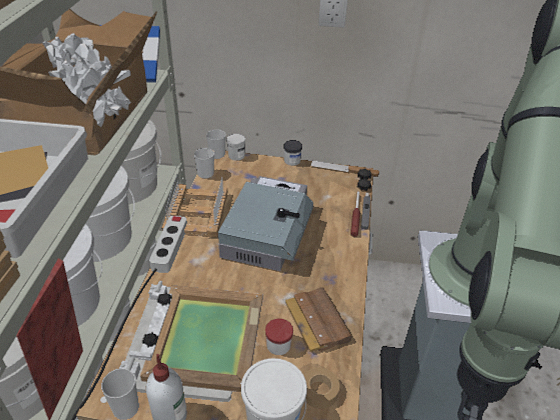

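```bash
python3 - <<'E'
import cv2,numpy as np
a=cv2.imread("pics/top0.png")[140:250,215:355]; b=cv2.imread("pics/side0.png")[165:280,205:325]
a=cv2.resize(a,(700,550),interpolation=cv2.INTER_CUBIC)
b=cv2.resize(b,(600,575),interpolation=cv2.INTER_CUBIC)
cv2.imwrite("pics/c1.png",a);cv2.imwrite("pics/c2.png",b)
E
```

```text
(no output)
```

View pics/c1.png

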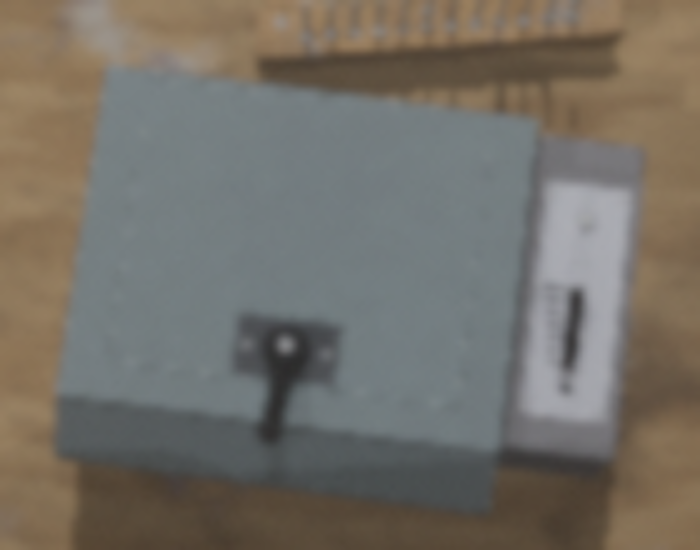

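View pics/c2.png

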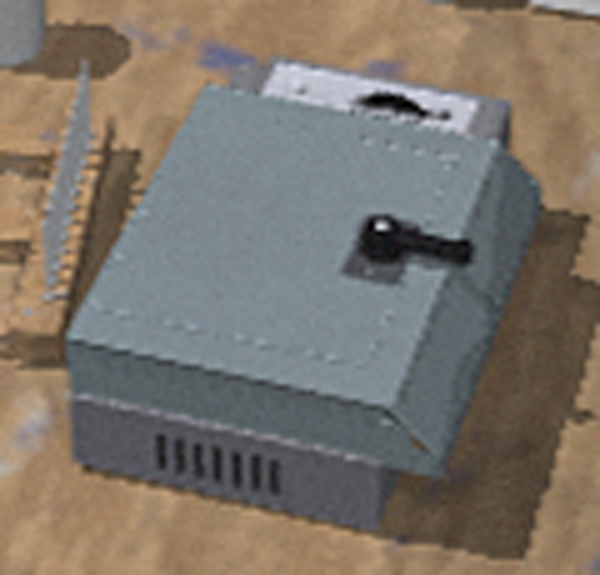

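```bash
cat > h.py <<'E'
import numpy as np
from scipy.spatial.transform import Rotation as R
from workcell import calibration
C={n:calibration(n) for n in("side","top")}
def proj(n,P):
    T=C[n]["T"];K=C[n]["camera_matrix"];p=(np.asarray(P)-T[:3,3])@T[:3,:3];q=p@K.T
    return q[...,:2]/q[...,2:]
def U2W(pose,P):
    x,y,a=pose;P=np.asarray(P)/1000.
    return P@R.from_euler("z",a).as_matrix().T+[x,y,0]
E
python3 - <<'E'
from h import *
from scipy.optimize import least_squares
top=[((90,120,105),(107,70)),((90,-120,105),(538,120)),((-94,120,105),(60,397)),((-94,-120,105),(503,455)),((-124,120,75),(57,458)),((-124,-120,75),(490,512)),((-56,0,123),(286,343)),((-103,0,120),(268,438)),((90,-182,88),(645,150)),((-90,-182,88),(612,460)),((-20,-152,96),(572,335))]
sd=[((90,120,105),(68,340)),((-94,120,105),(390,408)),((90,-120,105),(205,87)),((-94,-120,105),(497,145)),((-56,0,123),(380,224)),((-103,0,120),(470,250)),((-20,-152,96),(390,97))]
def f(p):
    r=[]
    for n,L,o in(("top",top,(215,140)),("side",sd,(205,165))):
        r.append(proj(n,U2W(p,[a for a,_ in L]))-(np.array([b for _,b in L])/5.+np.array(o)))
    return np.vstack(r).ravel()
s=least_squares(f,[.5,-.06,-.1],loss="soft_l1");print(s.x);print(f(s.x).reshape(-1,2).round(1))
print(proj("top",U2W(s.x,[0,0,0])))
E
```

```text
[ 0.61717079 -0.04723477 -0.15030943]
[[-0.9 -0.6]
 [-0.2 -0. ]
 [-1.3 -0.4]
 [-0.9 -0.8]
 [-1.  -0.1]
 [-0.3  0.2]
 [-0.4  0.9]
 [ 0.9 -0.6]
 [ 0.2 -1.6]
 [-0.1  0.5]
 [-0.  -1.7]
 [ 0.2 -1.2]
 [ 1.2 -0.7]
 [ 0.5 -1.4]
 [ 0.7 -1.7]
 [ 1.5  0.2]
 [-0.4 -1. ]
 [ 0.9 -0.5]]
[275.13251785 198.36004939]
```

```bash
cat >> h.py <<'E'
import json,os,sys
from workcell import bot
POSE=(0.6172,-0.0472,-0.1503)
def rot(lean,turn=0):  # tool x=-unit x, y=unit y, leaning forward by lean deg
    return R.from_euler("z",POSE[2])*R.from_euler("y",-lean,degrees=True)*R.from_matrix(np.array([[-1,0,0],[0,1,0],[0,0,-1.]]))
def state():
    o=bot.observe();p=np.array(o["position"])
    u=(p-[POSE[0],POSE[1],0])@R.from_euler("z",POSE[2]).as_matrix()*1000
    f=np.array(o["force"])@R.from_euler("z",POSE[2]).as_matrix()
    r=R.from_euler("xyz",o["tool_rot"])
    z=r.as_matrix()[:,2]
    print("t %.2f"%o["clock"],"unit",u.round(1),"lean %.1f"%np.degrees(np.arccos(-z[2])),"F",f.round(1),"grip %.3f"%o["grip_width"],"q",o["qpos"].round(2))
    return p,r
def plan(wps,meas=False,jaw=255):
    """wps: (x,y,z mm unit, lean deg, rows). Commanded pose tracked in cmd.json; meas=True restarts from measured"""
    p,r=state()
    if not meas and os.path.exists("cmd.json"):
        c=json.load(open("cmd.json"));p=np.array(c[0]);r=R.from_quat(c[1])
    dps=[];rts=[]
    for x,y,z,l,n in wps:
        P=U2W(POSE,[x,y,z]);Q=rot(l);p0,r0=p,r
        for k in range(1,n+1):
            pt=p0+(P-p0)*k/n; rt=r0*R.from_rotvec((r0.inv()*Q).as_rotvec()*k/n)
            d=(r.inv().apply(pt-p)/.8).round(4); v=((r.inv()*rt).as_rotvec()/np.pi).round(4)
            p=p+r.apply(d*.8); r=r*R.from_rotvec(v*np.pi); dps.append(d.tolist());rts.append(v.tolist())
    json.dump([p.tolist(),r.as_quat().tolist()],open("cmd.json","w"))
    for i in range(0,len(dps),10):
        m=len(dps[i:i+10]);print(json.dumps({"jaw":[jaw]*m,"dp":dps[i:i+10],"rotation":rts[i:i+10]}).replace(" ",""))
    print("max mm/row",np.linalg.norm(dps,axis=1).max()*800)
E
python3 -c "
from h import *
# rotate tool frame check
print(rot(0).as_matrix().round(2),rot(30).as_matrix()[:,2].round(2))
plan([(-140,220,260,0,9),(-10,-152,180,0,9),(-10,-152,110,0,2)])"
```

```text
[[-0.99  0.15  0.  ]
 [ 0.15  0.99  0.  ]
 [ 0.    0.   -1.  ]] [ 0.49 -0.07 -0.87]
t 0.10 unit [-520.5  571.4  230.8] lean 0.1 F [-0.1 -0.8 -0.7] grip 0.085 q [-1.34  0.52 -0.04  1.6   0.02  1.02 -0.11]
{"jaw":[255,255,255,255,255,255,255,255,255,255],"dp":[[-0.0598,-0.04,-0.004],[-0.059,-0.0411,-0.004],[-0.0584,-0.0421,-0.0041],[-0.0576,-0.0431,-0.004],[-0.0569,-0.044,-0.004],[-0.0561,-0.0451,-0.004],[-0.0553,-0.046,-0.0041],[-0.0545,-0.047,-0.004],[-0.0537,-0.0478,-0.0041],[-0.0181,-0.0517,0.0111]],"rotation":[[-0.0,-0.0,-0.0055],[-0.0001,-0.0,-0.0055],[-0.0,-0.0,-0.0055],[-0.0,-0.0,-0.0055],[-0.0001,-0.0,-0.0055],[-0.0,-0.0,-0.0055],[-0.0,-0.0,-0.0055],[-0.0001,-0.0,-0.0055],[-0.0,-0.0,-0.0055],[-0.0,-0.0,0.0]]}
{"jaw":[255,255,255,255,255,255,255,255,255,255],"dp":[[-0.018,-0.0516,0.0111],[-0.0181,-0.0517,0.0111],[-0.018,-0.0517,0.0112],[-0.0181,-0.0517,0.0111],[-0.018,-0.0516,0.0111],[-0.0181,-0.0517,0.0111],[-0.018,-0.0517,0.0111],[-0.0181,-0.0516,0.0111],[0.0,-0.0,0.0438],[0.0,-0.0,0.0437]],"rotation":[[-0.0,-0.0,0.0],[-0.0,-0.0,0.0],[-0.0,-0.0,0.0],[-0.0,-0.0,0.0],[-0.0,-0.0,0.0],[-0.0,-0.0,0.0],[-0.0,-0.0,0.0],[-0.0,-0.0,0.0],[-0.0,-0.0,0.0],[-0.0,-0.0,0.0]]}
max mm/row 57.687600054084406
```

Request:
move_arm(
  jaw=[255,255,255,255,255,255,255,255,255,255],
  dp=[
    [-0.0598,-0.04,-0.004],
    [-0.059,-0.0411,-0.004],
    [-0.0584,-0.0421,-0.0041],
    [-0.0576,-0.0431,-0.004],
    [-0.0569,-0.044,-0.004],
    [-0.0561,-0.0451,-0.004],
    [-0.0553,-0.046,-0.0041],
    [-0.0545,-0.047,-0.004],
    [-0.0537,-0.0478,-0.0041],
    [-0.0181,-0.0517,0.0111],
  ],
  rotation=[
    [0,0,-0.0055],
    [0,0,-0.0055],
    [0,0,-0.0055],
    [0,0,-0.0055],
    [0,0,-0.0055],
    [0,0,-0.0055],
    [0,0,-0.0055],
    [0,0,-0.0055],
    [0,0,-0.0055],
    [0,0,0],
  ],
  squeeze=20,
)

```text
clock: 1.35
position: [0.5217, 0.1464, 0.2515]
tool_rot: [3.141, 0.001, 2.99]
force: [0.1, 0.0, -1.1]
grip_width: 0.0004
```

```bash
python3 -c "
from h import *
plan([(-30,-80,220,0,6),(-10,-152,125,0,4)],meas=True)"
```

```text
t 1.35 unit [-123.5  177.2  251.5] lean 0.1 F [ 0.1  0.  -1.1] grip 0.000 q [-0.45  0.37  0.09  1.8  -0.04  0.97  1.07]
{"jaw":[255,255,255,255,255,255,255,255,255,255],"dp":[[-0.0195,-0.0536,0.0066],[-0.0195,-0.0535,0.0066],[-0.0195,-0.0536,0.0065],[-0.0195,-0.0535,0.0066],[-0.0195,-0.0536,0.0066],[-0.0195,-0.0536,0.0065],[-0.0063,-0.0225,0.0297],[-0.0062,-0.0225,0.0297],[-0.0063,-0.0225,0.0297],[-0.0062,-0.0225,0.0297]],"rotation":[[0.0,0.0001,-0.0001],[0.0,0.0,-0.0],[0.0,0.0001,-0.0001],[0.0,0.0001,-0.0],[0.0,0.0,-0.0001],[0.0,0.0001,-0.0001],[0.0,-0.0,0.0],[0.0,-0.0,0.0],[0.0,-0.0,0.0],[0.0,-0.0,0.0]]}
max mm/row 45.934004833021035
```

Request:
move_arm(
  jaw=[255,255,255,255,255,255,255,255,255,255],
  dp=[
    [-0.0195,-0.0536,0.0066],
    [-0.0195,-0.0535,0.0066],
    [-0.0195,-0.0536,0.0066],
    [-0.0195,-0.0535,0.0066],
    [-0.0195,-0.0536,0.0066],
    [-0.0195,-0.0536,0.0065],
    [-0.0063,-0.0225,0.0297],
    [-0.0062,-0.0225,0.0297],
    [-0.0063,-0.0225,0.0297],
    [-0.0062,-0.0225,0.0297],
  ],
  rotation=[
    [0,0,0],
    [0,0,0],
    [0,0,0],
    [0,0,0],
    [0,0,0],
    [0,0,0],
    [0,0,0],
    [0,0,0],
    [0,0,0],
    [0,0,0],
  ],
)

```text
clock: 2.6
position: [0.5828, -0.1945, 0.1238]
tool_rot: [3.142, -0.001, 2.991]
force: [0.4, 0.1, 0.3]
grip_width: -0.0003
```

```bash
python3 -c "
from h import *
plan([(-10,-152,100,0,3)])
from workcell import grab_frame
import cv2
im=[cv2.resize(grab_frame('top')[130:260,240:390],(450,390),interpolation=3),cv2.resize(grab_frame('side')[130:260,230:345],(345,390),interpolation=3)]
cv2.imwrite('pics/d1.png',cv2.hconcat(im))"
```

```text
t 2.60 unit [ -12.  -150.8  123.8] lean 0.0 F [0.4 0.2 0.3] grip -0.000 q [ 0.13  0.64  0.14  1.73 -0.11  0.79  1.74]
{"jaw":[255,255,255],"dp":[[-0.0,0.0,0.0104],[-0.0,0.0,0.0104],[-0.0,0.0,0.0104]],"rotation":[[0.0,-0.0,0.0],[0.0,-0.0,0.0],[0.0,-0.0,0.0]]}
max mm/row 8.32
```

View pics/d1.png

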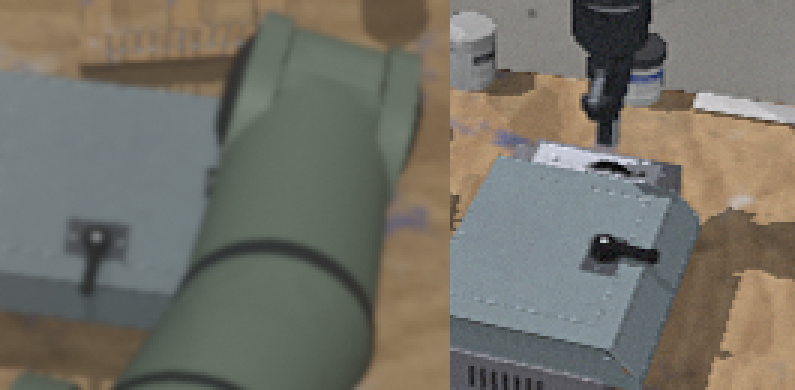

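Request:
move_arm(
  jaw=[255,255,255,255,255,255],
  dp=[
    [0,0,0.0104],
    [0,0,0.0104],
    [0,0,0.0104],
    [0,0,0.0025],
    [0,0,0.0025],
    [0,0,0],
  ],
  rotation=[
    [0,0,0],
    [0,0,0],
    [0,0,0],
    [0,0,0],
    [0,0,0],
    [0,0,0],
  ],
)

```text
clock: 3.45
position: [0.5831, -0.1939, 0.0961]
tool_rot: [3.142, 0.0, 2.991]
force: [-1.3, 0.4, 0.9]
grip_width: -0.0
```

```bash
python3 -c "
from h import *
state()"
```

```text
t 3.45 unit [ -11.7 -150.1   96.1] lean 0.0 F [-1.3  0.3  0.9] grip -0.000 q [ 0.14  0.68  0.13  1.74 -0.12  0.73  1.75]
```

Request:
move_arm(
  jaw=[255,255,255],
  dp=[
    [0,0,0.0025],
    [0.0069,0,0],
    [0.0069,0,0],
  ],
  rotation=[
    [0,0,0],
    [0,0,0],
    [0,0,0],
  ],
)

```text
clock: 3.82
position: [0.5737, -0.1926, 0.0956]
tool_rot: [-3.141, 0.004, 2.991]
force: [1.5, 0.8, 18.6]
grip_width: -0.0
```

```bash
python3 -c "
from h import *
state()"
```

```text
t 3.83 unit [ -21.2 -150.3   95.6] lean 0.3 F [ 1.3  1.  18.6] grip -0.000 q [ 0.14  0.66  0.13  1.77 -0.12  0.71  1.75]
```

Request:
move_arm(
  jaw=[255,255,255,255,255,255,255,255,255,255],
  dp=[
    [0.0069,0,0],
    [0.0062,0,0],
    [0,0,-0.01],
    [-0.0138,0,0],
    [-0.0131,0,0],
    [0,0,0],
    [0,0,0.0105],
    [0.0069,0,0],
    [0.0069,0,0],
    [0.0069,0,0],
  ],
  rotation=[
    [0,0,0],
    [0,0,0],
    [0,0,0],
    [0,0,0],
    [0,0,0],
    [0,0,0],
    [0,0,0],
    [0,0,0],
    [0,0,0],
    [0,0,0],
  ],
)

```text
clock: 5.08
position: [0.57, -0.1918, 0.0954]
tool_rot: [-3.141, 0.008, 2.992]
force: [9.7, 0.0, 16.2]
grip_width: 0.0002
```

```bash
python3 -c "
from h import *
state()"
```

```text
t 5.08 unit [ -25.  -150.1   95.4] lean 0.5 F [ 9.6  1.5 16.2] grip 0.000 q [ 0.14  0.66  0.13  1.78 -0.12  0.7   1.75]
```

Request:
move_arm(
  jaw=[255,255,255,255,255,255,255,255,255],
  dp=[
    [0.0069,0,0],
    [0,0,-0.0125],
    [-0.0138,0,0],
    [-0.0138,0,0],
    [0,0,0],
    [0,0,0.0115],
    [0.0069,0,0],
    [0.0069,0,0],
    [0.0069,0,0],
  ],
  rotation=[
    [0,0,0],
    [0,0,0],
    [0,0,0],
    [0,0,0],
    [0,0,0],
    [0,0,0],
    [0,0,0],
    [0,0,0],
    [0,0,0],
  ],
)

```text
clock: 6.2
position: [0.5691, -0.1917, 0.0955]
tool_rot: [-3.141, 0.006, 2.992]
force: [7.3, -0.1, 11.5]
grip_width: 0.0003
```

```bash
python3 -c "
from h import *
state()"
```

```text
t 6.20 unit [ -26.  -150.1   95.5] lean 0.3 F [ 7.3  1.  11.5] grip 0.000 q [ 0.14  0.66  0.13  1.78 -0.12  0.7   1.75]
```

```bash
python3 -c "
from h import *
W=[(-26,-150,140,0,3),(-91,-45,140,0,3),(-91,-45,110,0,2)]
import numpy as np
for th in (0,.2,.4,.6,.8,1.0,1.2,1.4,1.55,1.6):
    s,c=np.sin(th),np.cos(th); d=5.5+11*s+14.5*c-1
    W.append((-56-35*c-d*s,35*s-d*c,110,0,2 if th==0 else 1))
plan(W,meas=True)"
```

```text
t 6.20 unit [ -26.  -150.1   95.5] lean 0.3 F [ 7.3  1.  11.5] grip 0.000 q [ 0.14  0.66  0.13  1.78 -0.12  0.7   1.75]
{"jaw":[255,255,255,255,255,255,255,255,255,255],"dp":[[-0.0001,0.0,-0.0186],[-0.0001,0.0,-0.0185],[0.0,0.0001,-0.0186],[0.0271,0.0437,0.0],[0.0271,0.0438,0.0],[0.0271,0.0437,0.0],[-0.0,0.0,0.0188],[-0.0,0.0,0.0187],[-0.0,0.0163,0.0],[-0.0,0.0162,0.0]],"rotation":[[-0.0,0.0006,0.0],[-0.0,0.0007,0.0001],[-0.0001,0.0006,0.0],[0.0,0.0,0.0],[0.0,0.0,0.0],[0.0,0.0,0.0],[0.0,0.0,0.0],[0.0,0.0,0.0],[0.0,0.0,0.0],[0.0,0.0,0.0]]}
{"jaw":[255,255,255,255,255,255,255,255,255],"dp":[[0.0043,0.0068,0.0],[0.003,0.0085,0.0],[0.001,0.0098,0.0],[-0.0014,0.0104,0.0],[-0.0043,0.0105,0.0],[-0.0072,0.0095,0.0],[-0.0098,0.0076,0.0],[-0.0087,0.004,0.0],[-0.0031,0.0009,0.0]],"rotation":[[0.0,0.0,0.0],[0.0,0.0,0.0],[0.0,0.0,0.0],[0.0,0.0,0.0],[0.0,0.0,0.0],[0.0,0.0,0.0],[0.0,0.0,0.0],[0.0,0.0,0.0],[0.0,0.0,0.0]]}
max mm/row 41.204659930643764
```

Request:
move_arm(
  jaw=[255,255,255,255,255,255,255,255,255],
  dp=[
    [0,0,-0.0186],
    [0,0,-0.0185],
    [0,0,-0.0186],
    [0.0271,0.0437,0],
    [0.0271,0.0438,0],
    [0.0271,0.0437,0],
    [0,0,0.0187],
    [0,0,0.0187],
    [0,0,0],
  ],
  rotation=[
    [0,0.0006,0],
    [0,0.0007,0],
    [0,0.0006,0],
    [0,0,0],
    [0,0,0],
    [0,0,0],
    [0,0,0],
    [0,0,0],
    [0,0,0],
  ],
)

```text
clock: 7.32
position: [0.5174, -0.0789, 0.1081]
tool_rot: [-3.141, -0.008, 2.99]
force: [0.1, -1.0, -0.4]
grip_width: -0.0001
```

```bash
python3 -c "
from h import *
state()"
```

```text
t 7.33 unit [-93.9 -46.3 108.1] lean 0.5 F [ 0.3 -1.  -0.4] grip -0.000 q [-0.06  0.55  0.13  1.97 -0.11  0.64  1.56]
```

Request:
move_arm(
  jaw=[255,255,255,255,255,255,255,255,255,255],
  dp=[
    [-0.003,0.0163,-0.002],
    [0,0.0162,0],
    [0.0043,0.0068,0],
    [0.003,0.0085,0],
    [0.001,0.0098,0],
    [-0.0014,0.0104,0],
    [-0.0043,0.0105,0],
    [-0.0072,0.0095,0],
    [-0.0098,0.0076,0],
    [-0.0087,0.004,0],
  ],
  rotation=[
    [0,0,0],
    [0,0,0],
    [0,0,0],
    [0,0,0],
    [0,0,0],
    [0,0,0],
    [0,0,0],
    [0,0,0],
    [0,0,0],
    [0,0,0],
  ],
)

```text
clock: 8.57
position: [0.551, -0.002, 0.1106]
tool_rot: [-3.141, -0.006, 2.992]
force: [-2.0, -1.9, 0.3]
grip_width: 0.0004
```

```bash
python3 -c "
from h import *
state()
from workcell import grab_frame
import cv2
cv2.imwrite('pics/d2.png',cv2.resize(grab_frame('side')[150:280,205:345],(700,650)[:2],interpolation=3)[:600])"
```

```text
t 8.57 unit [-72.2  34.8 110.6] lean 0.4 F [-1.7 -2.2  0.3] grip 0.000 q [-0.2   0.58  0.13  1.9  -0.12  0.68  1.43]
```

View pics/d2.png

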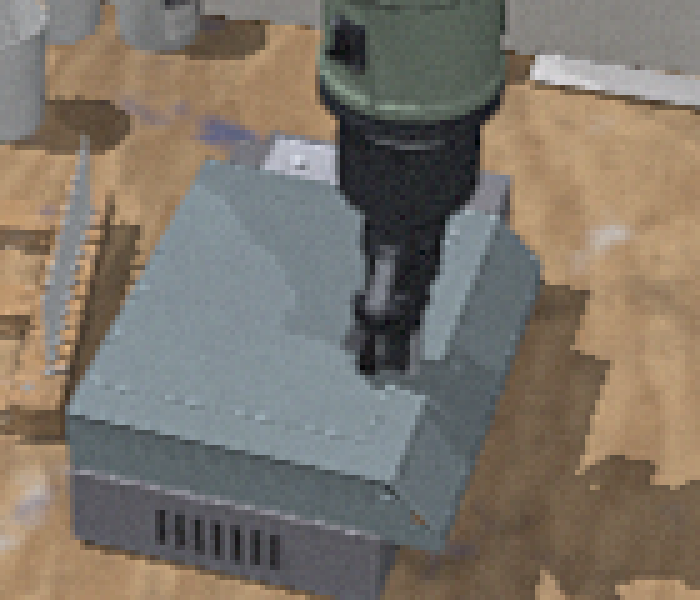

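```bash
python3 -c "
from h import *
plan([(-68,35,110.6,0,1),(-68,35,110.6,0,1),(-105,35,118,0,2),(-150,0,150,10,2),(-180,-75,100,30,4)],meas=True)"
```

```text
t 8.62 unit [-71.4  35.  110.7] lean 0.3 F [-1.2 -0.5 -1.1] grip 0.000 q [-0.2   0.58  0.13  1.9  -0.12  0.68  1.43]
{"jaw":[255,255,255,255,255,255,255,255,255,255],"dp":[[-0.0043,-0.0,0.0001],[0.0,-0.0,-0.0],[0.0231,-0.0,-0.0046],[0.0232,-0.0,-0.0047],[0.0281,-0.0219,-0.02],[0.0262,-0.0219,-0.0224],[0.012,-0.0234,0.0138],[0.0131,-0.0235,0.0126],[0.0141,-0.0234,0.0115],[0.0151,-0.0234,0.0102]],"rotation":[[0.0,-0.0018,0.0001],[0.0,0.0,-0.0],[0.0,0.0,-0.0],[0.0,0.0,-0.0],[0.0,-0.0278,-0.0],[0.0,-0.0277,-0.0],[0.0,-0.0278,-0.0],[0.0,-0.0278,-0.0],[0.0,-0.0278,-0.0],[0.0,-0.0277,-0.0]]}
max mm/row 32.68487111799586
```

Request:
move_arm(
  jaw=[255,255],
  dp=[
    [-0.0043,0,0],
    [0,0,0],
  ],
  rotation=[
    [0,-0.0018,0],
    [0,0,0],
  ],
)

```text
clock: 8.88
position: [0.5541, -0.0028, 0.1108]
tool_rot: [3.141, 0.0, 2.991]
force: [0.3, 0.2, -0.2]
grip_width: -0.0001
```

Request:
move_arm(
  jaw=[255,255,255,255,255,255,255,255],
  dp=[
    [0.0231,0,-0.0046],
    [0.0232,0,-0.0047],
    [0.0281,-0.0219,-0.02],
    [0.0262,-0.0219,-0.0224],
    [0.012,-0.0234,0.0138],
    [0.0131,-0.0235,0.0126],
    [0.0141,-0.0234,0.0115],
    [0.0151,-0.0234,0.0102],
  ],
  rotation=[
    [0,0,0],
    [0,0,0],
    [0,-0.0278,0],
    [0,-0.0277,0],
    [0,-0.0278,0],
    [0,-0.0278,0],
    [0,-0.0278,0],
    [0,-0.0277,0],
  ],
)

```text
clock: 9.88
position: [0.4282, -0.0749, 0.1166]
tool_rot: [-3.074, 0.258, 2.994]
force: [-2.0, -0.2, -0.5]
grip_width: 0.0001
```

```bash
python3 -c "
from h import *
plan([(-170,-75,22,30,4),(-121,-75,22,30,3),(-121,-75,22,30,1)])
from workcell import grab_frame
import cv2
cv2.imwrite('pics/d3.png',cv2.resize(grab_frame('side')[150:280,205:365],(738,600)[:2],interpolation=3)[:600])"
```

```text
t 9.88 unit [-182.7  -55.6  116.6] lean 15.2 F [-2.  -0.5 -0.5] grip 0.000 q [ 0.07  0.35 -0.15  2.38  0.77  0.24  0.62]
{"jaw":[255,255,255,255,255,255,255,255],"dp":[[0.0095,-0.0,0.0227],[0.0095,-0.0,0.0227],[0.0095,-0.0,0.0226],[0.0095,-0.0,0.0227],[-0.0177,-0.0,0.0102],[-0.0177,-0.0,0.0102],[-0.0177,-0.0,0.0102],[0.0,-0.0,0.0]],"rotation":[[0.0,-0.0,-0.0],[0.0,-0.0,-0.0],[0.0,-0.0,-0.0],[0.0,-0.0,-0.0],[0.0,-0.0,-0.0],[0.0,-0.0,-0.0],[0.0,-0.0,-0.0],[0.0,-0.0,-0.0]]}
max mm/row 19.68617789211507
```

View pics/d3.png

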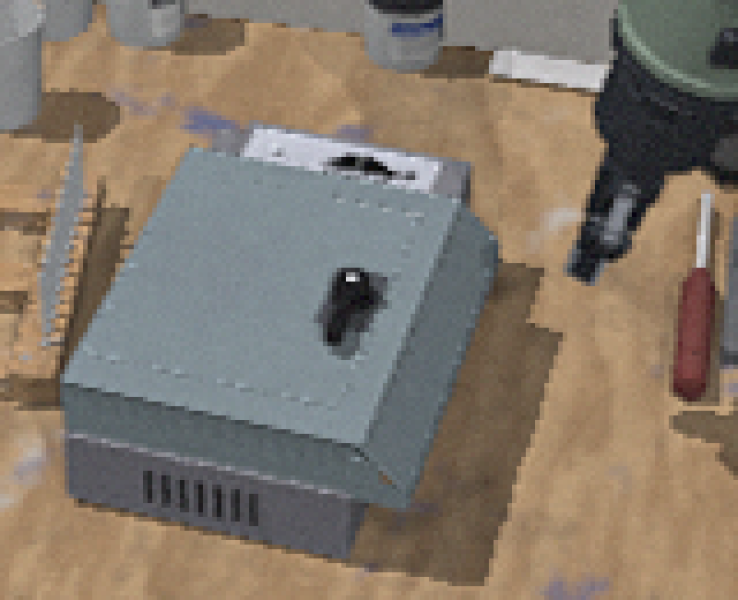

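```bash
python3 - <<'E'
s=open('h.py').read()
s=s.replace('def rot(lean,turn=0):','def rot(lean,roll=0):').replace('*R.from_euler("y",-lean,degrees=True)*','*R.from_euler("x",roll,degrees=True)*R.from_euler("y",-lean,degrees=True)*')
s=s.replace('print("t %.2f"','zu=R.from_euler("z",-POSE[2]).apply(z);ru=(R.from_euler("z",-POSE[2])*r*rot(0).inv()*R.from_euler("z",POSE[2])).as_euler("XYZ",degrees=True)\n    print("roll/lean/yaw",(ru*[1,-1,1]).round(1),"zu",zu.round(3));print("t %.2f"')
s=s.replace('for x,y,z,l,n in wps:','for x,y,z,l,n,*ro in wps:').replace('Q=rot(l)','Q=rot(l,*ro)')
open('h.py','w').write(s)
E
python3 -c "
from h import *
print(R.from_euler('z',-POSE[2]).apply(rot(30,12).as_matrix()[:,2]).round(3))
state()"
```

```text
[ 0.5    0.18  -0.847]
roll/lean/yaw [-4.1 14.6 -0.9] zu [ 0.253 -0.069 -0.965]
t 9.93 unit [-184.2  -57.4  115.6] lean 15.2 F [-1.4 -2.1 -0.6] grip 0.000 q [ 0.08  0.35 -0.16  2.38  0.79  0.25  0.6 ]
```

```bash
python3 -c "
from h import *
plan([(-165,-70,110,16,3,-12),(-160,-75,100,33,6,-12),(-160,-75,100,33,1,-12)],meas=True)"
```

```text
roll/lean/yaw [-4.1 14.6 -0.9] zu [ 0.253 -0.069 -0.965]
t 9.93 unit [-184.2  -57.4  115.6] lean 15.2 F [-1.4 -2.1 -0.6] grip 0.000 q [ 0.08  0.35 -0.16  2.38  0.79  0.25  0.6 ]
{"jaw":[255,255,255,255,255,255,255,255,255,255],"dp":[[-0.0071,-0.005,0.0046],[-0.007,-0.0048,0.005],[-0.0069,-0.0048,0.0052],[-0.0004,-0.0006,0.0024],[-0.0002,-0.0006,0.0025],[-0.0002,-0.0006,0.0025],[0.0,-0.0005,0.0025],[0.0001,-0.0006,0.0024],[0.0003,-0.0006,0.0025],[-0.0,-0.0,-0.0]],"rotation":[[0.0141,-0.0026,-0.0055],[0.0142,-0.0027,-0.0055],[0.0141,-0.0026,-0.0054],[-0.0,-0.0157,-0.0],[-0.0,-0.0158,-0.0],[-0.0,-0.0157,-0.0],[-0.0,-0.0157,-0.0],[-0.0,-0.0158,-0.0],[-0.0,-0.0157,-0.0],[-0.0,-0.0,-0.0]]}
max mm/row 7.907060136359151
```

Request:
move_arm(
  jaw=[255,255,255,255,255,255,255,255,255,255],
  dp=[
    [-0.0071,-0.005,0.0046],
    [-0.007,-0.0048,0.005],
    [-0.0069,-0.0048,0.0052],
    [-0.0004,-0.0006,0.0024],
    [-0.0002,-0.0006,0.0025],
    [-0.0002,-0.0006,0.0025],
    [0,-0.0005,0.0025],
    [0.0001,-0.0006,0.0024],
    [0.0003,-0.0006,0.0025],
    [0,0,0],
  ],
  rotation=[
    [0.0141,-0.0026,-0.0055],
    [0.0142,-0.0027,-0.0055],
    [0.0141,-0.0026,-0.0054],
    [0,-0.0157,0],
    [0,-0.0158,0],
    [0,-0.0157,0],
    [0,-0.0157,0],
    [0,-0.0158,0],
    [0,-0.0157,0],
    [0,0,0],
  ],
)

```text
clock: 11.18
position: [0.4152, -0.0986, 0.057]
tool_rot: [-2.847, 0.255, 3.14]
force: [-0.1, 0.0, -0.3]
grip_width: 0.0002
```

```bash
python3 -c "
from h import *
plan([(-165,-75,25,33,4,-12),(-124,-75,22,33,4,-12),(-124,-75,22,33,1,-12)])"
```

```text
roll/lean/yaw [-15.2  16.4   4.1] zu [ 0.282 -0.252 -0.926]
t 11.18 unit [-192.   -81.1   57. ] lean 22.2 F [-0.1 -0.  -0.3] grip 0.000 q [ 0.5   0.65 -0.84  2.43  1.57  0.81 -0.12]
{"jaw":[255,255,255,255,255,255,255,255,255],"dp":[[0.0138,0.0049,0.0184],[0.0138,0.0048,0.0183],[0.0138,0.0049,0.0184],[0.0138,0.0049,0.0184],[-0.0103,0.0002,0.0077],[-0.0102,0.0002,0.0078],[-0.0103,0.0002,0.0077],[-0.0102,0.0002,0.0078],[-0.0,-0.0,-0.0]],"rotation":[[-0.0,-0.0,-0.0],[-0.0,-0.0,-0.0],[-0.0,-0.0,-0.0],[-0.0,-0.0,-0.0],[-0.0,-0.0,-0.0],[-0.0,-0.0,-0.0],[-0.0,-0.0,-0.0],[-0.0,-0.0,-0.0],[-0.0,-0.0,-0.0]]}
max mm/row 18.812931722621013
```

```bash
python3 -c "
from h import *
plan([(-150,-160,120,18,5,-14),(-125,-160,110,32,5,-8)],meas=True)"
```

```text
roll/lean/yaw [-15.2  16.4   4.1] zu [ 0.282 -0.252 -0.926]
t 11.18 unit [-192.   -81.1   57. ] lean 22.2 F [-0.1 -0.  -0.3] grip 0.000 q [ 0.5   0.65 -0.84  2.43  1.57  0.81 -0.12]
{"jaw":[255,255,255,255,255,255,255,255,255,255],"dp":[[-0.0112,-0.024,-0.0067],[-0.0116,-0.0239,-0.0066],[-0.012,-0.0236,-0.0068],[-0.0125,-0.0234,-0.0067],[-0.0128,-0.0232,-0.0067],[-0.0052,0.0006,0.0042],[-0.005,0.0006,0.0045],[-0.0047,0.0005,0.0048],[-0.0045,0.0005,0.0049],[-0.0043,0.0004,0.0052]],"rotation":[[-0.0012,-0.0019,0.005],[-0.0013,-0.0018,0.005],[-0.0012,-0.0019,0.0049],[-0.0012,-0.0018,0.005],[-0.0013,-0.0019,0.005],[-0.006,-0.0155,0.0028],[-0.0061,-0.0156,0.0028],[-0.006,-0.0155,0.0029],[-0.0061,-0.0156,0.0028],[-0.006,-0.0155,0.0028]]}
max mm/row 21.899114137334415
```

Request:
move_arm(
  jaw=[255,255,255,255,255,255,255,255,255,255],
  dp=[
    [-0.0112,-0.024,-0.0067],
    [-0.0116,-0.0239,-0.0066],
    [-0.012,-0.0236,-0.0068],
    [-0.0125,-0.0234,-0.0067],
    [-0.0128,-0.0232,-0.0067],
    [-0.0052,0.0006,0.0042],
    [-0.005,0.0006,0.0045],
    [-0.0047,0.0005,0.0048],
    [-0.0045,0.0005,0.0049],
    [-0.0043,0.0004,0.0052],
  ],
  rotation=[
    [-0.0012,-0.0019,0.005],
    [-0.0013,-0.0018,0.005],
    [-0.0012,-0.0019,0.0049],
    [-0.0012,-0.0018,0.005],
    [-0.0013,-0.0019,0.005],
    [-0.006,-0.0155,0.0028],
    [-0.0061,-0.0156,0.0028],
    [-0.006,-0.0155,0.0029],
    [-0.0061,-0.0156,0.0028],
    [-0.006,-0.0155,0.0028],
  ],
)

```text
clock: 12.42
position: [0.4718, -0.1868, 0.1124]
tool_rot: [-2.97, 0.555, 3.087]
force: [-0.5, 0.2, -1.6]
grip_width: 0.0
```

```bash
python3 -c "
from h import *
state()"
```

```text
roll/lean/yaw [-8.2 32.2  0.3] zu [ 0.533 -0.121 -0.837]
t 12.43 unit [-122.8 -159.8  112.4] lean 33.1 F [-0.5  0.1 -1.6] grip 0.000 q [ 1.03  0.65 -1.05  2.43  2.02  0.69 -0.19]
```

```bash
python3 -c "
from h import *
plan([(-121,-158,20,30,7,6),(-121,-80,20,30,3,6)],meas=True)"
```

```text
roll/lean/yaw [-8.2 32.2  0.3] zu [ 0.533 -0.121 -0.837]
t 12.43 unit [-122.8 -159.8  112.4] lean 33.1 F [-0.5  0.1 -1.6] grip 0.000 q [ 1.03  0.65 -1.05  2.43  2.02  0.69 -0.19]
{"jaw":[255,255,255,255,255,255,255,255,255,255],"dp":[[0.0084,0.0027,0.014],[0.0084,0.0021,0.014],[0.0083,0.0016,0.0142],[0.0083,0.0009,0.0143],[0.0082,0.0004,0.0143],[0.0081,-0.0002,0.0144],[0.008,-0.0009,0.0144],[0.0017,0.0323,0.0029],[0.0017,0.0324,0.0029],[0.0017,0.0323,0.003]],"rotation":[[-0.0096,0.0017,0.0061],[-0.0097,0.0018,0.006],[-0.0096,0.0017,0.0061],[-0.0097,0.0017,0.006],[-0.0096,0.0017,0.0061],[-0.0097,0.0018,0.0061],[-0.0096,0.0017,0.006],[-0.0,-0.0,0.0],[-0.0,-0.0,0.0],[-0.0,-0.0,0.0]]}
max mm/row 26.059132756099153
```

Request:
move_arm(
  jaw=[255,255,255,255,255,255,255],
  dp=[
    [0.0084,0.0027,0.014],
    [0.0084,0.0021,0.014],
    [0.0083,0.0016,0.0142],
    [0.0083,0.0009,0.0143],
    [0.0082,0.0004,0.0143],
    [0.0081,-0.0002,0.0144],
    [0.008,-0.0009,0.0144],
  ],
  rotation=[
    [-0.0096,0.0017,0.0061],
    [-0.0097,0.0018,0.006],
    [-0.0096,0.0017,0.0061],
    [-0.0097,0.0017,0.006],
    [-0.0096,0.0017,0.0061],
    [-0.0097,0.0018,0.0061],
    [-0.0096,0.0017,0.006],
  ],
)

```text
clock: 13.3
position: [0.4731, -0.185, 0.0181]
tool_rot: [3.019, 0.516, 2.931]
force: [0.4, 0.7, -0.5]
grip_width: -0.0001
```

```bash
python3 -c "
from h import *
plan([(-121,-80,20,30,4,6)],meas=True)"
```

```text
roll/lean/yaw [ 6.1 29.7 -0. ] zu [ 0.496  0.092 -0.863]
t 13.30 unit [-121.9 -157.9   18.1] lean 30.3 F [ 0.2  0.7 -0.5] grip -0.000 q [ 1.17  0.95 -1.01  2.37  2.24  0.59 -0.21]
{"jaw":[255,255,255,255],"dp":[[0.0008,0.0243,0.0018],[0.0007,0.0242,0.0019],[0.0007,0.0243,0.0018],[0.0008,0.0242,0.0018]],"rotation":[[0.0001,-0.0004,-0.0001],[0.0001,-0.0003,-0.0001],[0.0001,-0.0004,-0.0],[0.0001,-0.0004,-0.0001]]}
max mm/row 19.503763739340158
```

Request:
move_arm(
  jaw=[255,255,255,255],
  dp=[
    [0.0008,0.0243,0.0018],
    [0.0007,0.0242,0.0019],
    [0.0007,0.0243,0.0018],
    [0.0008,0.0242,0.0018],
  ],
  rotation=[
    [0,0,0],
    [0,0,0],
    [0,0,0],
    [0,0,0],
  ],
)

```text
clock: 13.8
position: [0.4858, -0.1078, 0.0205]
tool_rot: [3.022, 0.516, 2.932]
force: [-0.1, -0.1, -0.0]
grip_width: 0.0
```

```bash
python3 -c "
from h import *
plan([(-118,-80,32,30,3,6),(-118,-80,40,30,3,6)],meas=True)"
```

```text
roll/lean/yaw [ 6.  29.7  0. ] zu [ 0.496  0.09  -0.864]
t 13.80 unit [-120.9  -79.6   20.5] lean 30.3 F [-0.1 -0.1 -0. ] grip 0.000 q [ 1.01  0.99 -1.1   2.42  2.2   0.79 -0.35]
{"jaw":[255,255,255,255,255,255],"dp":[[-0.0034,0.0003,-0.0036],[-0.0035,0.0004,-0.0035],[-0.0034,0.0003,-0.0036],[-0.0017,0.0003,-0.0029],[-0.0016,0.0004,-0.0028],[-0.0017,0.0003,-0.0029]],"rotation":[[-0.0001,-0.0005,0.0001],[-0.0,-0.0005,0.0],[-0.0001,-0.0004,0.0001],[0.0,-0.0,-0.0],[0.0,-0.0,-0.0],[0.0,-0.0,-0.0]]}
max mm/row 3.972706885739244
```

Request:
move_arm(
  jaw=[255,255,255,255,255,255],
  dp=[
    [-0.0034,0.0003,-0.0036],
    [-0.0035,0.0004,-0.0035],
    [-0.0034,0.0003,-0.0036],
    [-0.0017,0.0003,-0.0029],
    [-0.0016,0.0004,-0.0028],
    [-0.0017,0.0003,-0.0029],
  ],
  rotation=[
    [0,-0.0005,0],
    [0,-0.0005,0],
    [0,-0.0004,0],
    [0,0,0],
    [0,0,0],
    [0,0,0],
  ],
)

```text
clock: 14.55
position: [0.4894, -0.1097, 0.0415]
tool_rot: [3.016, 0.525, 2.924]
force: [-4.7, -2.7, -7.5]
grip_width: -0.0004
```

```bash
python3 -c "
from h import *
plan([(-118,-80,48,30,3,6),(-117.5,-80,54,30,4,6)])"
```

```text
roll/lean/yaw [ 6.1 30.3 -0.3] zu [ 0.505  0.091 -0.858]
t 14.55 unit [-117.1  -80.9   41.5] lean 30.9 F [-4.2 -3.4 -7.5] grip -0.000 q [ 1.03  0.94 -1.13  2.42  2.15  0.75 -0.33]
{"jaw":[255,255,255,255,255,255,255],"dp":[[-0.0016,0.0004,-0.0029],[-0.0017,0.0003,-0.0029],[-0.0016,0.0004,-0.0028],[-0.0011,0.0002,-0.0015],[-0.001,0.0002,-0.0016],[-0.0011,0.0002,-0.0015],[-0.0011,0.0002,-0.0016]],"rotation":[[0.0,-0.0,-0.0],[0.0,-0.0,-0.0],[0.0,-0.0,-0.0],[0.0,-0.0,-0.0],[0.0,-0.0,-0.0],[0.0,-0.0,-0.0],[0.0,-0.0,-0.0]]}
max mm/row 2.6999259249097927
```

Request:
move_arm(
  jaw=[255,255,255,255,255,255,255],
  dp=[
    [-0.0016,0.0004,-0.0029],
    [-0.0017,0.0003,-0.0029],
    [-0.0016,0.0004,-0.0028],
    [-0.0011,0.0002,-0.0015],
    [-0.001,0.0002,-0.0016],
    [-0.0011,0.0002,-0.0015],
    [-0.0011,0.0002,-0.0016],
  ],
  rotation=[
    [0,0,0],
    [0,0,0],
    [0,0,0],
    [0,0,0],
    [0,0,0],
    [0,0,0],
    [0,0,0],
  ],
)

```text
clock: 15.42
position: [0.4902, -0.1093, 0.0559]
tool_rot: [3.016, 0.526, 2.925]
force: [-3.9, -1.8, -7.6]
grip_width: 0.0002
```

```bash
python3 -c "
from h import *
state()"
```

```text
roll/lean/yaw [ 6.1 30.4 -0.2] zu [ 0.506  0.092 -0.858]
t 15.43 unit [-116.2  -80.4   55.9] lean 30.9 F [-3.6 -2.3 -7.6] grip 0.000 q [ 1.03  0.9  -1.14  2.41  2.11  0.71 -0.32]
```

Request:
move_arm(
  jaw=[255,255],
  dp=[
    [-0.0009,0.0002,-0.0016],
    [-0.0009,0.0002,-0.0016],
  ],
  rotation=[
    [0,0,0],
    [0,0,0],
  ],
)

```text
clock: 15.68
position: [0.4899, -0.1089, 0.0586]
tool_rot: [3.015, 0.526, 2.925]
force: [-6.7, -0.6, -13.0]
grip_width: -0.0
```

```bash
python3 -c "
from h import *
state()"
```

```text
roll/lean/yaw [ 6.2 30.3 -0.2] zu [ 0.505  0.093 -0.858]
t 15.68 unit [-116.6  -80.1   58.6] lean 30.9 F [ -6.5  -1.6 -13. ] grip -0.000 q [ 1.03  0.89 -1.14  2.41  2.1   0.71 -0.31]
```

```bash
python3 -c "
from h import *
plan([(-120,-78,48,26,3,5),(-119,-66,48,22,3,4)],meas=True)"
```

```text
roll/lean/yaw [ 6.2 30.3 -0.2] zu [ 0.505  0.093 -0.858]
t 15.68 unit [-116.6  -80.1   58.6] lean 30.9 F [ -6.5  -1.6 -13. ] grip -0.000 q [ 1.03  0.89 -1.14  2.41  2.1   0.71 -0.31]
{"jaw":[255,255,255,255,255,255],"dp":[[0.0035,0.0004,0.0032],[0.0034,0.0004,0.0032],[0.0033,0.0005,0.0034],[-0.0002,0.005,0.0006],[-0.0002,0.0049,0.0005],[-0.0002,0.005,0.0005]],"rotation":[[0.0019,0.008,-0.0013],[0.0019,0.008,-0.0014],[0.0019,0.0081,-0.0013],[0.0017,0.0074,-0.0007],[0.0017,0.0074,-0.0008],[0.0017,0.0074,-0.0007]]}
max mm/row 4.031873013873328
```

Request:
move_arm(
  jaw=[255,255,255,255,255,255],
  dp=[
    [0.0035,0.0004,0.0032],
    [0.0034,0.0004,0.0032],
    [0.0033,0.0005,0.0034],
    [-0.0002,0.005,0.0006],
    [-0.0002,0.0049,0.0005],
    [-0.0002,0.005,0.0005],
  ],
  rotation=[
    [0.0019,0.008,-0.0013],
    [0.0019,0.008,-0.0014],
    [0.0019,0.0081,-0.0013],
    [0.0017,0.0074,-0.0007],
    [0.0017,0.0074,-0.0008],
    [0.0017,0.0074,-0.0007],
  ],
)

```text
clock: 16.42
position: [0.4913, -0.0942, 0.049]
tool_rot: [3.066, 0.386, 2.964]
force: [0.4, -0.1, -0.1]
grip_width: 0.0003
```

```bash
python3 -c "
from h import *
plan([(-118,-66,48,22,1,4),(-118,-58,48,22,3,4)],meas=True)"
```

```text
roll/lean/yaw [ 4.  22.1  0.1] zu [ 0.377  0.065 -0.924]
t 16.43 unit [-117.4  -65.3   49. ] lean 22.5 F [ 0.4 -0.1 -0.1] grip 0.000 q [ 0.89  0.81 -1.04  2.32  1.79  0.61 -0.11]
{"jaw":[255,255,255,255],"dp":[[0.0011,-0.001,0.0008],[0.0001,0.0033,0.0002],[0.0001,0.0034,0.0003],[0.0001,0.0033,0.0002]],"rotation":[[0.0002,0.0008,0.0004],[-0.0,0.0,-0.0],[-0.0,0.0,-0.0],[-0.0,0.0,-0.0]]}
max mm/row 2.7317393726342196
```

Request:
move_arm(
  jaw=[255,255,255,255],
  dp=[
    [0.0001,0.003,0.0002],
    [0.0001,0.003,0.0002],
    [0.0001,0.003,0.0002],
    [0.0001,0.003,0.0002],
  ],
  rotation=[
    [0,0,0],
    [0,0,0],
    [0,0,0],
    [0,0,0],
  ],
)

```text
clock: 16.92
position: [0.4915, -0.0852, 0.0481]
tool_rot: [3.066, 0.384, 2.963]
force: [0.3, 0.0, 0.4]
grip_width: -0.0001
```

Request:
move_arm(
  jaw=[255,255,255],
  dp=[
    [0.0001,0.003,0.0002],
    [0.0001,0.003,0.0002],
    [0.0001,0.003,0.0002],
  ],
  rotation=[
    [0,0,0],
    [0,0,0],
    [0,0,0],
  ],
)

```text
clock: 17.3
position: [0.4926, -0.078, 0.0481]
tool_rot: [3.067, 0.384, 2.963]
force: [-0.9, 0.7, 0.8]
grip_width: -0.0
```

```bash
python3 -c "
from h import *
state()"
```

```text
roll/lean/yaw [ 4.  22.1 -0. ] zu [ 0.376  0.064 -0.925]
t 17.30 unit [-118.6  -49.1   48.1] lean 22.4 F [-1.   0.5  0.8] grip -0.000 q [ 0.86  0.81 -1.05  2.33  1.79  0.64 -0.15]
```

Request:
move_arm(
  jaw=[255,255,255],
  dp=[
    [-0.0008,0.003,-0.0004],
    [0,0.003,0],
    [0,0.003,0],
  ],
  rotation=[
    [0,0,0],
    [0,0,0],
    [0,0,0],
  ],
)

```text
clock: 17.68
position: [0.4941, -0.071, 0.0491]
tool_rot: [3.067, 0.384, 2.963]
force: [-0.4, 0.1, -0.4]
grip_width: 0.0
```

Request:
move_arm(
  jaw=[255,255,255],
  dp=[
    [0,0.003,0],
    [0,0.003,0],
    [0,0.003,0],
  ],
  rotation=[
    [0,0,0],
    [0,0,0],
    [0,0,0],
  ],
)

```text
clock: 18.05
position: [0.4952, -0.0639, 0.0496]
tool_rot: [3.066, 0.384, 2.963]
force: [-0.3, 0.5, 0.4]
grip_width: 0.0001
```

```bash
python3 -c "
from h import *
state()"
```

```text
roll/lean/yaw [ 4.  22.1 -0. ] zu [ 0.375  0.064 -0.925]
t 18.05 unit [-118.1  -34.8   49.6] lean 22.4 F [-0.4  0.4  0.4] grip 0.000 q [ 0.83  0.82 -1.06  2.33  1.78  0.66 -0.18]
```

Request:
move_arm(
  jaw=[255,255,255],
  dp=[
    [0,0.003,0],
    [0,0.003,0],
    [0,0.003,0],
  ],
  rotation=[
    [0,0,0],
    [0,0,0],
    [0,0,0],
  ],
)

```text
clock: 18.42
position: [0.4962, -0.0568, 0.0501]
tool_rot: [3.066, 0.384, 2.963]
force: [-0.8, -0.6, 0.6]
grip_width: -0.0001
```

Request:
move_arm(
  jaw=[255,255,255],
  dp=[
    [0,0.003,0.0001],
    [0,0.003,0],
    [0,0.003,0.0001],
  ],
  rotation=[
    [0,0,0],
    [0,0,0],
    [0,0,0],
  ],
)

```text
clock: 18.8
position: [0.4974, -0.0497, 0.0505]
tool_rot: [3.067, 0.384, 2.963]
force: [-0.8, 0.6, 0.0]
grip_width: -0.0003
```

```bash
python3 -c "
from h import *
state()"
```

```text
roll/lean/yaw [ 4.  22.1 -0. ] zu [ 0.375  0.064 -0.925]
t 18.80 unit [-118.1  -20.4   50.5] lean 22.4 F [-0.9  0.4  0. ] grip -0.000 q [ 0.79  0.82 -1.07  2.33  1.78  0.68 -0.21]
```

Request:
move_arm(
  jaw=[255,255,255],
  dp=[
    [0,0.003,0.0002],
    [0,0.003,0.0001],
    [0,0.003,0.0002],
  ],
  rotation=[
    [0,0,0],
    [0,0,0],
    [0,0,0],
  ],
)

```text
clock: 19.18
position: [0.4986, -0.0426, 0.0506]
tool_rot: [3.066, 0.384, 2.963]
force: [-0.6, -0.5, 0.3]
grip_width: 0.0003
```

Request:
move_arm(
  jaw=[255,255,255],
  dp=[
    [0,0.003,0.0002],
    [0,0.003,0.0002],
    [0,0.003,0.0002],
  ],
  rotation=[
    [0,0,0],
    [0,0,0],
    [0,0,0],
  ],
)

```text
clock: 19.55
position: [0.4998, -0.036, 0.0506]
tool_rot: [3.067, 0.384, 2.963]
force: [-1.6, -4.6, 0.7]
grip_width: 0.0001
```

```bash
python3 -c "
from h import *
state()"
```

```text
roll/lean/yaw [ 3.9 22.  -0.1] zu [ 0.375  0.063 -0.925]
t 19.55 unit [-117.8   -6.5   50.6] lean 22.4 F [-0.9 -4.8  0.7] grip 0.000 q [ 0.76  0.82 -1.08  2.33  1.77  0.71 -0.24]
```

Request:
move_arm(
  jaw=[255,255],
  dp=[
    [0,0.003,0.0002],
    [0,0.003,0.0002],
  ],
  rotation=[
    [0,0,0],
    [0,0,0],
  ],
)

```text
clock: 19.8
position: [0.5007, -0.0322, 0.0505]
tool_rot: [3.069, 0.384, 2.962]
force: [-1.5, -14.4, 0.9]
grip_width: 0.0001
```

```bash
python3 -c "
from h import *
state()"
```

```text
roll/lean/yaw [ 3.8 22.1 -0.2] zu [ 0.376  0.061 -0.925]
t 19.80 unit [-117.5   -2.6   50.5] lean 22.4 F [  0.7 -14.5   0.9] grip 0.000 q [ 0.75  0.83 -1.08  2.33  1.77  0.71 -0.24]
```

```bash
python3 -c "
from h import *
plan([(-116,-1,65,22,6,4),(-114.5,-1,76,22,4,4)],meas=True)"
```

```text
roll/lean/yaw [ 3.8 22.1 -0.2] zu [ 0.376  0.061 -0.925]
t 19.80 unit [-117.5   -2.6   50.5] lean 22.4 F [  0.7 -14.5   0.9] grip 0.000 q [ 0.75  0.83 -1.08  2.33  1.77  0.71 -0.24]
{"jaw":[255,255,255,255,255,255,255,255,255,255],"dp":[[-0.0014,0.0005,-0.0027],[-0.0014,0.0006,-0.0026],[-0.0014,0.0005,-0.0027],[-0.0014,0.0006,-0.0026],[-0.0014,0.0005,-0.0027],[-0.0014,0.0006,-0.0027],[-0.0017,0.0002,-0.003],[-0.0018,0.0003,-0.003],[-0.0017,0.0002,-0.003],[-0.0017,0.0002,-0.003]],"rotation":[[-0.0002,0.0001,-0.0001],[-0.0001,0.0,-0.0],[-0.0002,0.0001,-0.0001],[-0.0002,0.0,-0.0001],[-0.0002,0.0001,-0.0001],[-0.0001,0.0,-0.0],[-0.0,0.0,-0.0],[-0.0,0.0,-0.0],[-0.0,0.0,-0.0],[-0.0,0.0,-0.0]]}
max mm/row 2.80912797857271
```

Request:
move_arm(
  jaw=[255,255,255,255,255,255],
  dp=[
    [-0.0014,0.0005,-0.0027],
    [-0.0014,0.0006,-0.0026],
    [-0.0014,0.0005,-0.0027],
    [-0.0014,0.0006,-0.0026],
    [-0.0014,0.0005,-0.0027],
    [-0.0014,0.0006,-0.0027],
  ],
  rotation=[
    [0,0,0],
    [0,0,0],
    [0,0,0],
    [0,0,0],
    [0,0,0],
    [0,0,0],
  ],
)

```text
clock: 20.55
position: [0.4997, -0.0314, 0.0635]
tool_rot: [3.07, 0.379, 2.961]
force: [-10.1, -11.5, -14.0]
grip_width: -0.0003
```

```bash
python3 -c "
from h import *
state()"
```

```text
roll/lean/yaw [ 3.7 21.8 -0.2] zu [ 0.371  0.061 -0.927]
t 20.55 unit [-118.5   -2.    63.5] lean 22.1 F [ -8.3 -12.9 -14. ] grip -0.000 q [ 0.76  0.79 -1.09  2.32  1.71  0.69 -0.2 ]
```

Request:
move_arm(
  jaw=[255,255,255,255],
  dp=[
    [-0.0017,0.0003,-0.003],
    [-0.0018,0.0003,-0.003],
    [-0.0017,0.0003,-0.003],
    [-0.0017,0.0003,-0.003],
  ],
  rotation=[
    [0,0,0],
    [0,0,0],
    [0,0,0],
    [0,0,0],
  ],
)

```text
clock: 21.05
position: [0.5015, -0.0309, 0.0748]
tool_rot: [3.069, 0.38, 2.962]
force: [-12.6, -6.3, -7.6]
grip_width: 0.0001
```

```bash
python3 -c "
from h import *
state()"
```

```text
roll/lean/yaw [ 3.8 21.8 -0.2] zu [ 0.372  0.062 -0.926]
t 21.05 unit [-116.9   -1.2   74.8] lean 22.1 F [-11.5  -8.1  -7.6] grip 0.000 q [ 0.77  0.76 -1.1   2.31  1.66  0.67 -0.17]
```

Request:
move_arm(
  jaw=[255,255,255,255,255,255],
  dp=[
    [-0.0021,0.0002,-0.003],
    [-0.0021,0.0002,-0.003],
    [-0.0025,0.0002,-0.0035],
    [-0.0025,0.0002,-0.0035],
    [-0.003,0.0002,-0.004],
    [-0.003,0.0002,-0.004],
  ],
  rotation=[
    [0,0,0],
    [0,0,0],
    [0,0,0],
    [0,0,0],
    [0,0,0],
    [0,0,0],
  ],
)

```text
clock: 21.8
position: [0.5066, -0.031, 0.0953]
tool_rot: [3.068, 0.38, 2.963]
force: [-11.3, -3.1, -4.8]
grip_width: 0.0
```

```bash
python3 -c "
from h import *
state()
from workcell import grab_frame
import cv2
cv2.imwrite('pics/d4.png',cv2.resize(grab_frame('side')[130:280,205:365],(640,600)[:2],interpolation=3)[:600])"
```

```text
roll/lean/yaw [ 3.9 21.8 -0.1] zu [ 0.372  0.063 -0.926]
t 21.80 unit [-111.8   -0.6   95.3] lean 22.2 F [-10.8  -4.8  -4.8] grip 0.000 q [ 0.78  0.71 -1.12  2.29  1.56  0.65 -0.08]
```

View pics/d4.png

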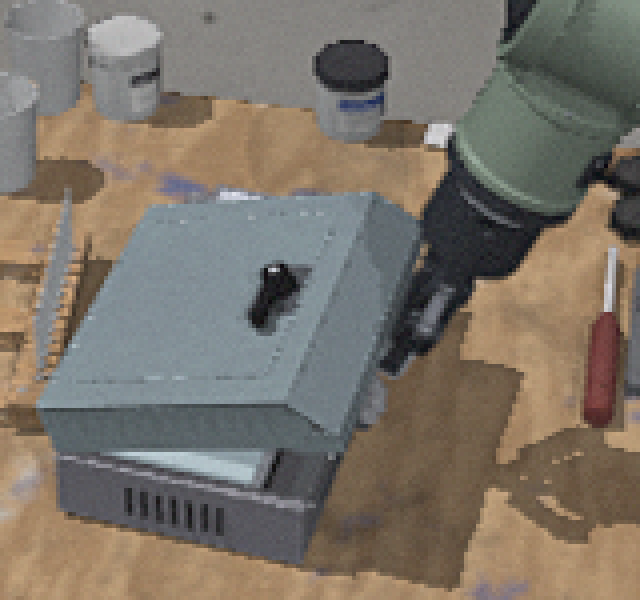

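```bash
python3 -c "
from h import *
W=[]
for f in np.linspace(.35,1.5,24):
    W.append((90-212.5*np.cos(f-.005)+2.5,0,60+212.5*np.sin(f-.005)-26.7,22,1,2))
plan(W,meas=True)"
```

```text
roll/lean/yaw [ 3.9 21.9 -0. ] zu [ 0.373  0.063 -0.926]
t 21.85 unit [-111.5   -0.5   95.8] lean 22.2 F [-12.7  -6.   -1.8] grip -0.000 q [ 0.78  0.71 -1.12  2.29  1.56  0.65 -0.08]
{"jaw":[255,255,255,255,255,255,255,255,255,255],"dp":[[-0.009,0.0015,-0.009],[-0.0091,0.0004,-0.0097],[-0.0095,0.0004,-0.0092],[-0.01,0.0004,-0.0087],[-0.0105,0.0004,-0.0082],[-0.0108,0.0004,-0.0077],[-0.0112,0.0004,-0.0071],[-0.0115,0.0004,-0.0066],[-0.0119,0.0003,-0.0059],[-0.0121,0.0003,-0.0054]],"rotation":[[0.0099,-0.0007,-0.0042],[-0.0,-0.0,-0.0],[-0.0,-0.0,-0.0],[-0.0,-0.0,-0.0],[-0.0,-0.0,-0.0],[-0.0,-0.0,-0.0],[-0.0,-0.0,-0.0],[-0.0,-0.0,-0.0],[-0.0,-0.0,-0.0],[-0.0,-0.0,-0.0]]}
{"jaw":[255,255,255,255,255,255,255,255,255,255],"dp":[[-0.0124,0.0004,-0.0048],[-0.0127,0.0003,-0.0041],[-0.0128,0.0002,-0.0035],[-0.0129,0.0003,-0.0028],[-0.0131,0.0003,-0.0022],[-0.0132,0.0002,-0.0016],[-0.0133,0.0002,-0.0009],[-0.0132,0.0002,-0.0002],[-0.0133,0.0001,0.0005],[-0.0132,0.0002,0.0011]],"rotation":[[-0.0,-0.0,-0.0],[-0.0,-0.0,-0.0],[-0.0,-0.0,-0.0],[-0.0,-0.0,-0.0],[-0.0,-0.0,-0.0],[-0.0,-0.0,-0.0],[-0.0,-0.0,-0.0],[-0.0,-0.0,-0.0],[-0.0,-0.0,-0.0],[-0.0,-0.0,-0.0]]}
{"jaw":[255,255,255,255],"dp":[[-0.0132,0.0001,0.0017],[-0.0131,0.0001,0.0024],[-0.0129,0.0,0.0031],[-0.0127,0.0001,0.0037]],"rotation":[[-0.0,-0.0,-0.0],[-0.0,-0.0,-0.0],[-0.0,-0.0,-0.0],[-0.0,-0.0,-0.0]]}
max mm/row 10.679026172830554
```

Request:
move_arm(
  jaw=[255,255,255,255,255,255,255,255,255,255],
  dp=[
    [-0.009,0.0015,-0.009],
    [-0.0091,0.0004,-0.0097],
    [-0.0095,0.0004,-0.0092],
    [-0.01,0.0004,-0.0087],
    [-0.0105,0.0004,-0.0082],
    [-0.0108,0.0004,-0.0077],
    [-0.0112,0.0004,-0.0071],
    [-0.0115,0.0004,-0.0066],
    [-0.0119,0.0003,-0.0059],
    [-0.0121,0.0003,-0.0054],
  ],
  rotation=[
    [0.0099,-0.0007,-0.0042],
    [0,0,0],
    [0,0,0],
    [0,0,0],
    [0,0,0],
    [0,0,0],
    [0,0,0],
    [0,0,0],
    [0,0,0],
    [0,0,0],
  ],
)

```text
clock: 23.1
position: [0.5618, -0.0387, 0.1852]
tool_rot: [3.104, 0.384, 2.977]
force: [-10.3, -3.8, 0.1]
grip_width: 0.0002
```

```bash
python3 -c "
from h import *
state()"
```

```text
roll/lean/yaw [ 2. 22.  0.] zu [ 0.375  0.032 -0.926]
t 23.10 unit [-5.610e+01  1.000e-01  1.852e+02] lean 22.1 F [-9.6 -5.3  0.1] grip 0.000 q [ 0.85  0.61 -1.22  2.1   1.16  0.74  0.34]
```

Request:
move_arm(
  jaw=[255,255,255,255,255,255,255,255,255,255],
  dp=[
    [-0.0124,0.0004,-0.0048],
    [-0.0127,0.0003,-0.0041],
    [-0.0128,0.0002,-0.0035],
    [-0.0129,0.0003,-0.0028],
    [-0.0131,0.0003,-0.0022],
    [-0.0132,0.0002,-0.0016],
    [-0.0133,0.0002,-0.0009],
    [-0.0132,0.0002,-0.0002],
    [-0.0133,0.0001,0.0005],
    [-0.0132,0.0002,0.0011],
  ],
  rotation=[
    [0,0,0],
    [0,0,0],
    [0,0,0],
    [0,0,0],
    [0,0,0],
    [0,0,0],
    [0,0,0],
    [0,0,0],
    [0,0,0],
    [0,0,0],
  ],
)

```text
clock: 24.35
position: [0.6523, -0.0523, 0.2382]
tool_rot: [3.104, 0.385, 2.977]
force: [-4.6, -3.0, -2.1]
grip_width: -0.0003
```

```bash
python3 -c "
from h import *
state()
from workcell import grab_frame
import cv2
cv2.imwrite('pics/d5.png',cv2.resize(grab_frame('side')[80:280,165:365],(600,600)[:2],interpolation=3)[:600])"
```

```text
roll/lean/yaw [ 2.  22.1  0. ] zu [ 0.376  0.032 -0.926]
t 24.35 unit [3.550e+01 2.000e-01 2.382e+02] lean 22.2 F [-4.1 -3.6 -2.1] grip -0.000 q [ 0.81  0.69 -1.24  1.83  1.04  0.9   0.57]
```

View pics/d5.png

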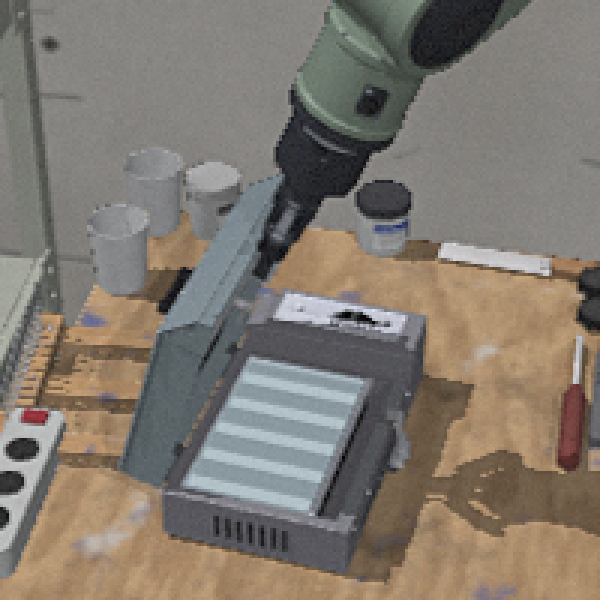

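Request:
move_arm(
  jaw=[255,255,255,255,255,255],
  dp=[
    [-0.0132,0.0001,0.0017],
    [-0.0131,0.0001,0.0024],
    [-0.0129,0,0.0031],
    [-0.0127,0.0001,0.0037],
    [-0.0125,0,0.0043],
    [0,0,0],
  ],
  rotation=[
    [0,0,0],
    [0,0,0],
    [0,0,0],
    [0,0,0],
    [0,0,0],
    [0,0,0],
  ],
)

```text
clock: 25.15
position: [0.7057, -0.0597, 0.2475]
tool_rot: [3.102, 0.388, 2.977]
force: [-0.1, 0.1, -0.4]
grip_width: -0.0002
```

```bash
python3 -c "
from h import *
plan([(50,0,230,22,2,2),(-20,0,250,22,4,2),(-60,0,270,15,3,0)],meas=True)"
```

```text
roll/lean/yaw [ 2.1 22.3  0. ] zu [ 0.379  0.034 -0.925]
t 25.15 unit [ 89.3   0.9 247.5] lean 22.4 F [-0.1  0.1 -0.4] grip -0.000 q [ 0.75  0.75 -1.21  1.68  1.04  0.96  0.64]
{"jaw":[255,255,255,255,255,255,255,255,255],"dp":[[0.0269,-0.001,0.0008],[0.0269,-0.0009,0.0008],[0.0179,0.0002,-0.014],[0.018,0.0002,-0.0139],[0.0179,0.0002,-0.014],[0.0179,0.0003,-0.014],[0.0124,0.0003,-0.014],[0.0129,0.0002,-0.0134],[0.0134,0.0,-0.0129]],"rotation":[[0.0003,0.0007,-0.0001],[0.0003,0.0008,-0.0],[0.0,-0.0,-0.0],[0.0,-0.0,-0.0],[0.0,-0.0,-0.0],[0.0,-0.0,-0.0],[0.0035,0.013,-0.0012],[0.0036,0.0129,-0.0012],[0.0035,0.013,-0.0012]]}
max mm/row 21.544372815192368
```

Request:
move_arm(
  jaw=[255,255,255,255,255,255,255,255,255],
  dp=[
    [0.0269,-0.001,0.0008],
    [0.0269,-0.0009,0.0008],
    [0.0179,0.0002,-0.014],
    [0.018,0.0002,-0.0139],
    [0.0179,0.0002,-0.014],
    [0.0179,0.0003,-0.014],
    [0.0124,0.0003,-0.014],
    [0.0129,0.0002,-0.0134],
    [0.0134,0,-0.0129],
  ],
  rotation=[
    [0,0,0],
    [0,0,0],
    [0,0,0],
    [0,0,0],
    [0,0,0],
    [0,0,0],
    [0,0,0],
    [0,0,0],
    [0,0,0],
  ],
)

```text
clock: 26.28
position: [0.555, -0.0384, 0.2679]
tool_rot: [3.103, 0.387, 2.977]
force: [0.0, -0.2, 0.2]
grip_width: -0.0002
```

```bash
python3 -c "
from h import *
state()
from workcell import grab_frame
import cv2
cv2.imwrite('pics/d6.png',cv2.resize(grab_frame('side')[80:380,125:365],(480,600)[:2],interpolation=3)[:600])"
```

```text
roll/lean/yaw [ 2.1 22.2  0. ] zu [ 0.378  0.033 -0.925]
t 26.27 unit [-62.8  -0.6 267.9] lean 22.3 F [ 0.  -0.2  0.2] grip -0.000 q [ 1.    0.51 -1.4   2.02  0.92  0.83  0.55]
```

View pics/d6.png

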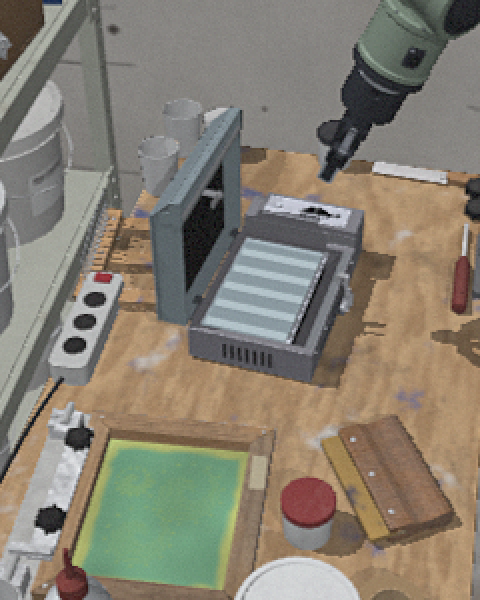

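```bash
python3 -c "
from h import *
for f in (1.3,1.4,1.5,1.6):
    e=[90-212.5*np.cos(f),0,60+212.5*np.sin(f)]
    print(f,[((proj('side',U2W(POSE,[e[0],y,e[2]]))-[125,80])*2).round() for y in(-120,120)])
from workcell import workorder
workorder.job_done();state()"
```

```text
1.3 [array([280., 119.]), array([224., 219.])]
1.4 [array([266., 114.]), array([209., 213.])]
1.5 [array([252., 110.]), array([193., 208.])]
1.6 [array([237., 107.]), array([177., 205.])]
the job is handed in; nothing more can be done
the job is handed in; nothing more can be done
```

I opened the exposure unit and handed the job in at about 26 s of the 61 s allowed. No verdict was reported.

- **Lamp wheel:** I rolled it toward the front with three fingertip strokes. It first turned at about 1 N. It then resisted with about 7 to 10 N as the finger slipped on it, so I took it to be at its stop (off). The wheel carries no readable scale in the pictures, so this rests on force alone.
- **Main latch:** I swung the lever round to the left. A picture showed it pointing fully left.
- **Safety catch:** I lifted the lid until the catch stopped it, at about 13 N. I slid the finger left until it met the tab near y = +8 mm and pushed it over to its firm stop at about 14 N. I then lifted past it.
- **Lid:** I pushed it back along its arc and withdrew the arm. In the last picture the lid's front-edge corners lie between where they would be at 1.5 and 1.6 rad, against the 1.3 rad needed. The tool force was about 0 N, so nothing was being touched.

The red-lidded jar and the squeegee looked undisturbed in the last picture. The arm hid the black-lidded jar in it, but that jar looked in place in the picture before. I did not measure any of the three.

The first attempt to lean the tool forward stopped short at the arm's joint limits. I came in under the lid's edge from the right instead. None of my checks failed.

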